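Slide the reagent carrier back into the row

ROBOT

A 6-joint arm with a two-finger parallel gripper is mounted at the origin on the work surface. World frame = base frame: x ahead of the robot, y to its left, z up, the work surface at z = 0. Lengths are in mm, angles in rad, forces in N, time in s.
With the tool pointing down it reaches from about 300 to 775 mm from the base axis. Payload 14.6 kg.
Tool frame: the origin (TCP) lies between the finger pads; the fingertips stand 19 mm ahead of it and the grasp point (between the pads) is the TCP; z points along the fingers, y is the line along which they close (so a half turn about z gives the same grasp; the last joint's range is limited). The gripper opens to 94 mm and grips with 3 to 60 N. Pads are 16 mm wide; open, the fingers measure 119 mm over their backs; the gripper's body (75 mm by 177 mm) begins 78 mm behind the grasp point.
Start: joints at [1.194, 0.3, 1.521, -0, 1.321, -0.067], TCP at [167.675, 523.808, 224.446] pointing down, gripper open.
Joint ranges: [-3.03, 3.03], [-0.79, 2.21], [0.23, 2.52], [-1.04, 4.18], [0, 3.07], [-2.55, 2.55]. Speed limits (rad/s): [2.22, 2.22, 2.57, 3.14, 3.14, 3.14].

INTERFACE

Orientations are given as [roll, pitch, yaw] about the fixed x, y, z axes, in that order (R = Rz(yaw) Ry(pitch) Rx(roll)).
In Python, from cell import monitor, imaging, job, find_in, trace gives the robot as it stands. The module is installed in compiled form; this text tells all that it offers.
- The arm moves only by the tool arm_command, never from a script. Its argument "steps" is a list of rows, each a list of 5 numbers: the opening, from 0 (shut) to 1 (fully open), then the shift along the tool's x, y, z in mm, then the turn about the tool's z in degrees. In form: [[gripper, dx, dy, dz, turn], ...]. A call has 1 to 20 rows; each row is the pose to reach, as a shift and turn from the pose commanded when the call began, along the tool's axes at that moment; what a row does not reach only later rows make up. A row lasts 1/8 s, in which the tool goes at most 62.5 mm and 10.7 degrees, less where a joint would pass 70% of its speed; a pose out of reach is approached as far as the arm can. A call with a gripper value outside its range is refused whole. The fingers move at their own pace and stop on an object; "force" is the grip in N (left out, the last holds). Time passes only in rows, so rows that repeat a pose let the fingers close. It gives the time, the measured TCP pose, the force, the opening and the grip force at its end, in the units of the state.
- monitor.read_state(): the state, without advancing time (a new reading comes with each control period).
- imaging.camera(name): name is "scene" or "top" or "wrist"; returns a dict with "img" (384x512x3 uint8, red, green, blue), "mtx" (3x3 intrinsics, pixels), "D" ([k1, k2, p1, p2, k3] as OpenCV has them; the pictures are not rectified), "view" (4x4, takes a point from world to camera coordinates). Camera axes: x right, y down, z forward; pixel columns grow to the right and rows downward; lengths in mm; the calibration is good to about 2 mm. A picture is of the moment at which its call begins. There is no depth.
- job.sign_off(): hands the job in; it is judged then, once.
Trained networks look in a picture, given as the dict that the camera call returned (one of the last four; its "shot" number tells which), for a name from the list of things; names that differ only in an ending like _2 or _b are one class to them, and where a whole thing is asked for, a point or a joint stands for the part that bears it (a point fixed in the world has none). Each returns a list of dicts, best first, with "p" (0 to 1); they miss things now and then, are a little off and sometimes report something else, mostly with a low value. They report only what shows in the picture. A call takes as long as a camera call. They do not tell look-alikes from the thing itself.
- find_in(picture, target): "rect" ([centre column, centre row, width, height] in pixels, round what is visible of it).
- trace(picture, target): "region" (384x512 bool, what is visible of it) and "rect" ([centre column, centre row, width, height] in pixels, round what is visible of it).
The state is a dict: "clock": time; "joints": joint angles; "qd": joint speeds; "effort": joint torques, N m; "eef_pos": TCP position; "eef_rot": TCP orientation; "wrist_force": force on the tool from outside, world axes, zero at the start; "moment": the same for the moment, N m; "finger_gap": finger opening in mm; "finger_force": force on a finger pad.
Only numpy, scipy, OpenCV 4.12 (cv2) and the standard library are available. Lean on these libraries where they do the work, as an engineer would, in place of code of your own. Each camera call takes 0.05 s, during which the arm holds its last target. There are 200 camera calls.

TASK

One of the three wooden bottle crates has been pulled out of its row: slide it across the bench, back into the gap between the other two, until its back stands flat against the socket rail. It is heavy, tall and narrow and will tip if pushed high, so push with the fingers only against its bottom boards, near the bench, and keep it standing flat all the way; do not touch its handle or upper part, and do not pick anything up. Leave the other two crates and everything else on the bench where they are.

Things in the scene. Friction and masses are not known exactly. Their poses are not given: they have to be found in the camera images.
- crate: The crate to slide: pale wooden two-bottle carrier, 86 mm deep (its x), 165 mm wide (its y), 208 mm high, 1.6 to 2.4 kg, loose on the bench 160 to 200 mm in front of its place, up to 60 mm to one side of it, turned up to 0.3 rad. Origin: centre of its underside; x points to its back (towards the rail), z up. Bottom boards on all four sides, 10 to 70 mm above the bench, faces at 43 mm (x) and 82.5 mm (y).
- crate_front (a point): Middle of the face of that crate's front bottom board, 30 mm above the bench: a good height to push. Bench friction is 0.48 to 0.72, so it takes 8 to 17 N to slide. Pushed on this broad face under about 45 mm above the bench it slides; above 60 to 90 mm it tips over its back edge.
- crate_top: Upper part of that crate, rigid with it, same origin and axes: slats from 90 to 132 mm, flush with the bottom boards, end boards to 132 mm, two amber bottles with caps to 170 mm, end cheeks 40 mm wide in x to 208 mm and a round dowel handle (18 mm thick, along y, axis 194 mm up). Not to be touched.
- left_crate: A like crate (same size, same axes and origin), standing with its back to the socket rail, at the left (+y) side of the gap. Loose, to be left where it is.
- right_crate: A like crate (same size, axes and origin), standing with its back to the socket rail, at the right (-y) side of the gap. Loose, to be left where it is. The gap between it and the left crate is about 215 to 227 mm wide, for a crate 165 mm wide.
- socket_rail: White bench-back rail with power sockets in its top, fixed to the bench: 60 mm deep (its x), 800 mm long (its y), 95 mm high. Origin: centre of its underside; x points away from the row, y to the left along the rail. Its flat upright front face, against which the crates stand, lies at x = -30 mm in its frame. Lies within 0.12 rad of square to the robot.
- beaker: Small glass beaker, 54 mm across, 77 mm high, standing in front of the left crate. Origin: centre of underside. Leave it.
- dropper: White dropper bottle, 28 mm across, 75 mm high, standing in front of the right crate. Origin: centre of underside. Leave it.
- vial_block: Black block, 45 x 75 x 22 mm, with two glass vials to 70 mm, to the right. Origin: centre of underside. Leave it.
- mortar: White porcelain mortar, 96 mm across, 52 mm high, to the left. Origin: centre of underside. Leave it.
- petri_dish: Glass dish, 82 mm across, 13 mm high, to the right, nearer the robot. Origin: centre of underside. Leave it.
- ph_meter: White hand-held meter lying flat, 130 x 55 x 22 mm, to the left, nearer the robot. Origin: centre of underside, x along its length. Leave it.
- bottle_brush: Brush 170 mm long lying flat, to the right, nearest the robot. Leave it.
Not all that is in view belongs to the job. Leave any purple look-alike of the crate alone.

How it is judged:
By the outcome, as a careful person would: the job done as asked, in the order asked, and still so for the second after the job is handed in, with the robot touching nothing.
It also fails if it takes over 56 s, if anything falls off the work surface, if the arm or the gripper's body presses on something with over 40 N, if the wrist force passes 120 N, or if a joint passes its speed limit or range.

## Working session

There is one attempt and no reset: what is moved stays moved. The work goes in short steps, Python scripts to look and compute and a tool call to move; the robot and the scene stay as the last step left them, time stands still between calls to the robot, and variables do not carry over. Pictures are saved under pics/ and viewed, at most 10 in all, crops included, and the job is handed in when it is done.

Besides the shell and the picture viewer there is one more tool, called as name([rows], argument=value, ...), one row to a line, values as JSON. arm_command: Moves the arm, as the interface text tells. Its arguments: {"type":"object","properties":{"steps":{"type":"array","items":{"type":"array","items":{"type":"number"}}},"force":{"type":"number"}},"required":["steps"]}

```bash
mkdir -p pics
python3 - <<'E'
from cell import monitor, imaging, find_in, trace
import cv2,numpy as np
s=monitor.read_state();print(s['clock'],s['eef_pos'],s['eef_rot'])
for n in("scene","top"):
    p=imaging.camera(n);cv2.imwrite(f"pics/{n}0.png",p['img'][:,:,::-1])
    V=np.array(p['view']);print(n,(-V[:3,:3].T@V[:3,3]).round(),V[:3,:3].round(2).tolist(),np.array(p['mtx']).round(1).tolist(),p['D'])
    for t in("crate","crate_top","left_crate","right_crate","socket_rail","beaker","dropper"):
        print(t,[(np.round(d['rect']).tolist(),round(d['p'],2)) for d in find_in(p,t)[:4]])
E
```

```text
0.0 [167.59059378 523.57470256 223.8543629 ] [-3.14036367e+00 -6.58989261e-05  2.83180729e+00]
scene [ 825. -497. 1124.] [[0.89, 0.45, -0.01], [0.39, -0.79, -0.48], [-0.23, 0.42, -0.88]] [[400.1, 0.0, 259.0], [0.0, 400.1, 190.6], [0.0, 0.0, 1.0]] [-0.04720204  0.          0.          0.          0.        ]
crate [([259.0, 164.0, 44.0, 83.0], 0.89), ([191.0, 190.0, 47.0, 83.0], 0.58), ([210.0, 292.0, 22.0, 28.0], 0.55)]
crate_top [([259.0, 160.0, 42.0, 74.0], 0.71), ([187.0, 189.0, 46.0, 79.0], 0.64)]
left_crate []
right_crate [([314.0, 136.0, 19.0, 27.0], 0.65), ([286.0, 250.0, 55.0, 89.0], 0.61)]
socket_rail [([330.0, 223.0, 118.0, 242.0], 0.74), ([286.0, 249.0, 53.0, 85.0], 0.54)]
beaker [([333.0, 142.0, 51.0, 82.0], 0.71)]
dropper [([265.0, 250.0, 8.0, 10.0], 0.64)]
top [ 422.   -8. 1381.] [[0.02, -1.0, 0.01], [-1.0, -0.02, -0.09], [0.09, -0.01, -1.0]] [[415.4, 0.0, 253.5], [0.0, 415.4, 181.8], [0.0, 0.0, 1.0]] [-0.13746427  0.          0.          0.          0.        ]
crate [([283.0, 234.0, 59.0, 54.0], 0.96), ([224.0, 186.0, 59.0, 31.0], 0.6)]
crate_top [([225.0, 188.0, 58.0, 30.0], 0.89), ([283.0, 235.0, 55.0, 59.0], 0.86)]
left_crate [([167.0, 132.0, 66.0, 34.0], 0.96)]
right_crate [([297.0, 128.0, 62.0, 35.0], 0.86)]
socket_rail [([230.0, 110.0, 246.0, 30.0], 0.81), ([224.0, 187.0, 59.0, 28.0], 0.41)]
beaker [([159.0, 158.0, 15.0, 21.0], 0.79)]
dropper []
```

View pics/scene0.png

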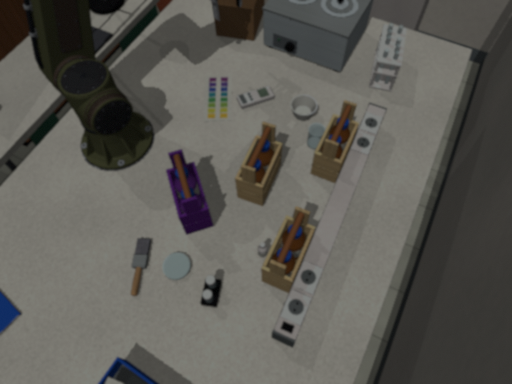

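View pics/top0.png

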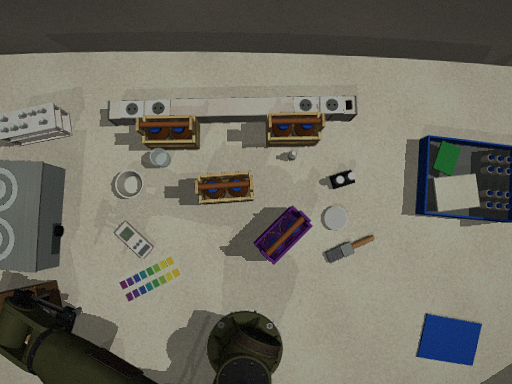

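The scene picture shows the target crate at about (259,164), a purple decoy at (191,190), and the row crates at (286,250) and (333,142). In the top picture the target is at (225,187), the decoy at (283,234), and the row at (169,132) and (294,128). Next I fit poses to the masks from both cameras and check the gripper's shape with the wrist camera.

```bash
cat > h.py <<'E'
import cv2,numpy as np
from scipy.optimize import minimize
from cell import monitor, imaging, find_in, trace
def proj(p,P):
    V=np.array(p['view']);r=cv2.Rodrigues(V[:3,:3])[0]
    return cv2.projectPoints(np.float64(P).reshape(-1,1,3),r,V[:3,3],np.array(p['mtx']),np.array(p['D']))[0].reshape(-1,2)
def box(x0,x1,y0,y1,z0,z1): return np.array([[x,y,z] for x in(x0,x1) for y in(y0,y1) for z in(z0,z1)],float)
CR=[box(-43,43,-82.5,82.5,2,132),box(-20,20,-82.5,-70,132,208),box(-20,20,70,82.5,132,208),box(-9,9,-82,82,185,203)]
RAIL=[box(-30,30,-400,400,0,95)]
def world(P,q):
    c,s=np.cos(q[2]),np.sin(q[2]);return P@np.array([[c,s,0],[-s,c,0],[0,0,1]])+[q[0],q[1],0]
def render(p,parts,q,k=4):
    m=np.zeros((384*k,512*k),np.uint8)
    for b in parts:
        u=(proj(p,world(b,q))+.5)*k
        cv2.fillConvexPoly(m,cv2.convexHull(np.round(u).astype(np.int32)),1)
    return cv2.resize(m.astype(np.float32),(512,384),interpolation=cv2.INTER_AREA)
def fit(views,parts,q0):
    def cost(q): return sum(np.abs(render(p,parts,q)-m).sum()/m.sum() for p,m in views)/len(views)
    r=minimize(cost,q0,method='Nelder-Mead',options=dict(initial_simplex=np.array([q0]+[np.array(q0)+d for d in([20,0,0],[0,20,0],[0,0,.1])]),xatol=.1,fatol=1e-5,maxiter=200))
    return r.x,r.fun
def ground(p,uv,z):
    V=np.array(p['view']);n=cv2.undistortPoints(np.float64([[uv]]),np.array(p['mtx']),np.array(p['D']))[0,0]
    d=V[:3,:3].T@[n[0],n[1],1];c=-V[:3,:3].T@V[:3,3];return c+d*(z-c[2])/d[2]
def masks(p,t): return [d for d in trace(p,t) if d['p']>.3]
def near(p,names,uv):
    best=None
    for t in names:
        for d in masks(p,t):
            e=np.hypot(d['rect'][0]-uv[0],d['rect'][1]-uv[1])
            if e<15 and (best is None or d['p']>best[0]): best=(d['p'],d['region'])
    return best
E
python3 - <<'E'
from h import *
T=imaging.camera("top");S=imaging.camera("scene");W=imaging.camera("wrist")
cv2.imwrite("pics/w0.png",W['img'][:,:,::-1])
C=("crate","left_crate","right_crate")
for n,ut,us in(("crate",(225,187),(259,164)),("left",(168,132),(333,142)),("right",(295,129),(286,250))):
    a=near(T,C,ut);b=near(S,C,us);g=ground(T,ut,100)
    print(n,g.round(),a and (a[0],a[1].sum()),b and (b[0],b[1].sum()))
    for nm,v in(("T",a and[(T,a[1])]),("S",b and[(S,b[1])]),("TS",a and b and[(T,a[1]),(S,b[1])])):
        if v:
            q,f=fit(v,CR,[g[0],g[1],0.]);print(' ',nm,q.round(3),round(f,3))
m=masks(T,"socket_rail");print([(d['p'],np.round(d['rect'])) for d in m])
for n in("beaker","dropper","vial_block","mortar"):
    d=find_in(T,n)[:1]
    if d: print(n,d[0]['p'],ground(T,d[0]['rect'][:2],35).round())
print('purple',ground(T,(283,234),120).round())
E
```

```text
crate [524.  69. 100.] (0.74, np.int64(1691)) (0.81, np.int64(2391))
  T [5.24608e+02 6.77070e+01 9.00000e-02] 0.031
  S [5.20978e+02 7.01960e+01 1.00000e-01] 0.061
  TS [5.23388e+02 6.82240e+01 1.05000e-01] 0.062
left [694. 254. 100.] (0.61, np.int64(2000)) (0.73, np.int64(2147))
  T [6.99959e+02 2.48909e+02 3.30000e-02] 0.05
  S [6.94356e+02 2.50935e+02 2.60000e-02] 0.065
  TS [6.96148e+02 2.47273e+02 3.20000e-02] 0.079
right [ 712. -146.  100.] (0.92, np.int64(1874)) (0.62, np.int64(2552))
  T [ 7.16153e+02 -1.38750e+02  4.60000e-02] 0.059
  S [ 7.12603e+02 -1.37515e+02  5.80000e-02] 0.065
  TS [ 7.14198e+02 -1.38712e+02  6.40000e-02] 0.071
[(0.58, array([232., 110., 245.,  28.])), (0.54, array([296., 127.,  59.,  37.]))]
beaker 0.78 [620. 299.  35.]
vial_block 0.72 [ 557. -315.   35.]
purple [ 383. -111.  120.]
```

View pics/w0.png

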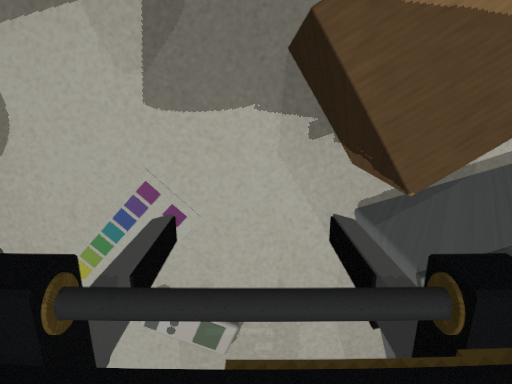

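The wrist view shows two straight fingers, with tips near (175,220) and (332,218) and a body behind them. The row fits agree: the gap is 222 mm wide and the place is near (705,54), yaw 0.045. The body could overhang the crate in a vertical push, so I overlay the stated gripper dimensions on the picture.

Run:
```python
from h import *
W=imaging.camera("wrist");s=monitor.read_state()
from scipy.spatial.transform import Rotation as R
Rt=R.from_euler('xyz',s['eef_rot']).as_matrix();t=np.array(s['eef_pos'])
V=np.array(W['view']);c=-V[:3,:3].T@V[:3,3];print('cam in tool',(Rt.T@(c-t)).round(1),'axes',(V[:3,:3]@Rt).round(2).tolist())
im=cv2.resize(W['img'][:,:,::-1],(800,600),interpolation=cv2.INTER_CUBIC)
im=cv2.convertScaleAbs(im,alpha=1.6,beta=25)
def line(a,b,col):
    u=proj(W,[Rt@np.array(a)+t,Rt@np.array(b)+t]);u=np.round((u+.5)*800/512).astype(int);cv2.line(im,u[0].tolist(),u[1].tolist(),col,1)
for sg in(-1,1):
    for x in(-8,8):
        for y,col in((47,(0,255,0)),(59.5,(0,0,255))):
            line([x,sg*y,19],[x,sg*y,-70],col)
            for z in(19,-19,-45): line([-8,sg*y,z],[8,sg*y,z],col)
        for z in (19,-19,-45): line([x,sg*47,z],[x,sg*59.5,z],(255,0,255))
cv2.imwrite("pics/w1.png",im)
```

```text
cam in tool [  71.7    0.  -161.8] axes [[-0.0, 1.0, -0.0], [-0.97, -0.0, -0.25], [-0.25, 0.0, 0.97]]
```

View pics/w1.png

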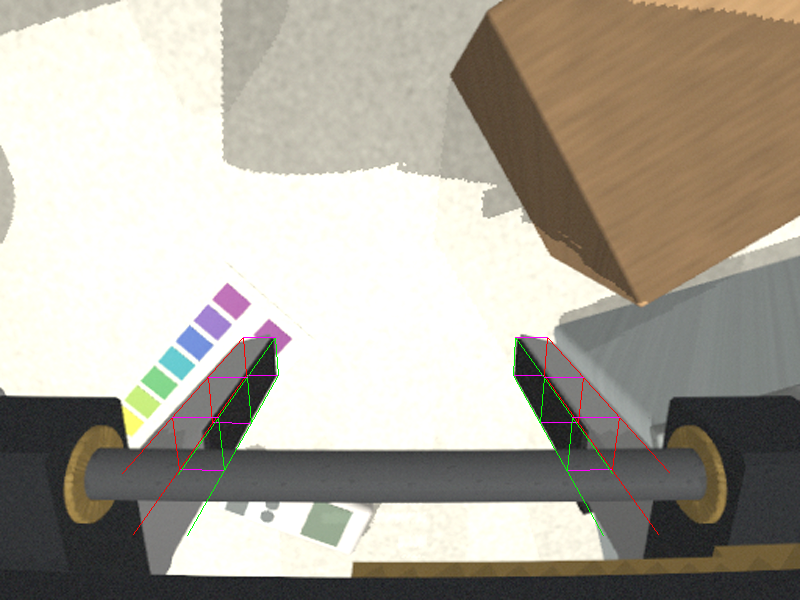

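The fingers are straight and the body overhangs them by about 29 mm per side, so a vertical tool would hit the slats. The tool has to lean back, and near the edge of reach the arm may do that by itself. I'll go up and over to a high point in front of the robot and test this in free air.

arm_command([
  [1,0,0,-60,0],
  [1,0,0,-120,0],
  [1,-40,-40,-150,0],
  [1,-85,-85,-150,-4],
  [1,-130,-130,-150,-8],
  [1,-175,-175,-150,-12],
  [1,-220,-220,-150,-16],
  [1,-265,-265,-150,-20],
  [1,-310,-310,-150,-24],
  [1,-357,-352,-150,-24],
  [1,-357,-352,-150,-24],
])

```text
clock: 3.52
eef_pos: [401.3, 77.0, 374.2]
eef_rot: [-3.141, -0.0, -3.037]
wrist_force: [0.4, 0.2, -0.7]
finger_gap: 93.9
finger_force: 0.0
```

arm_command([
  [1,-60,0,0,0],
  [1,-120,0,0,0],
  [1,-180,0,0,0],
  [1,-240,0,0,0],
  [1,-300,0,0,0],
  [1,-360,0,0,0],
  [1,-420,0,0,0],
  [1,-480,0,0,0],
  [1,-500,0,0,0],
])

```text
clock: 4.65
eef_pos: [782.7, 119.1, 334.5]
eef_rot: [3.14, 0.039, -3.032]
wrist_force: [-0.7, 0.6, 0.8]
finger_gap: 94.0
finger_force: 0.0
```

```bash
python3 -c "
from cell import monitor
s=monitor.read_state();print(s['joints'].round(3) if hasattr(s['joints'],'round') else s['joints'],s['eef_rot'])"
```

```text
[ 0.104  0.966  0.236  0.002  1.901 -1.576] [ 3.13990137  0.03947524 -3.03180513]
```

The tilt is in the useful direction, with the tip leaning outward by 0.039 rad. I push further to see whether it grows, then come back to see whether it stays.

arm_command([
  [1,-60,0,0,0],
  [1,-120,0,0,0],
  [1,-180,0,0,0],
  [1,-240,0,0,0],
  [1,-300,0,0,0],
  [1,-300,0,0,0],
])

```text
clock: 5.4
eef_pos: [819.9, 116.1, 272.5]
eef_rot: [3.139, 0.08, -3.033]
wrist_force: [-0.2, 0.8, -0.5]
finger_gap: 94.4
finger_force: 0.0
```

arm_command([
  [1,60,0,0,0],
  [1,120,0,0,0],
  [1,120,0,0,0],
])

```text
clock: 5.78
eef_pos: [719.1, 105.0, 266.5]
eef_rot: [3.139, 0.081, -3.033]
wrist_force: [1.1, -0.1, 1.3]
finger_gap: 93.9
finger_force: 0.0
```

The tilt stays, since each call starts from the pose the arm actually reached. I'll repeat this while also aiming upward to stay clear of the crates.

arm_command([
  [1,0,0,-60,0],
  [1,0,0,-120,0],
  [1,-60,0,-160,0],
  [1,-120,0,-180,0],
  [1,-180,0,-200,0],
  [1,-240,0,-220,0],
  [1,-300,0,-240,0],
  [1,-360,0,-260,0],
  [1,-420,0,-280,0],
  [1,-480,0,-300,0],
  [1,-540,0,-320,0],
  [1,-600,0,-340,0],
])

```text
clock: 7.28
eef_pos: [776.0, 103.5, 393.2]
eef_rot: [3.138, 0.121, -3.033]
wrist_force: [-0.4, -0.0, 0.3]
finger_gap: 93.9
finger_force: 0.0
```

```bash
python3 -c "
from cell import monitor
s=monitor.read_state();print(s['joints'].round(3))"
```

```text
[ 0.084  0.891  0.235  0.007  1.894 -1.594]
```

arm_command([
  [1,-60,0,-30,0],
  [1,-120,0,-60,0],
])

```text
clock: 7.52
eef_pos: [781.3, 102.2, 404.6]
eef_rot: [3.137, 0.163, -3.033]
wrist_force: [0.8, -1.1, -0.0]
finger_gap: 93.8
finger_force: 0.0
```

arm_command([
  [1,-60,0,-30,0],
  [1,-120,0,-60,0],
  [1,-180,0,-90,0],
])

```text
clock: 7.9
eef_pos: [783.9, 100.3, 418.6]
eef_rot: [3.136, 0.202, -3.033]
wrist_force: [0.5, 0.5, -0.5]
finger_gap: 94.3
finger_force: 0.0
```

arm_command([
  [1,-60,0,-20,0],
  [1,-120,0,-40,0],
])

```text
clock: 8.15
eef_pos: [793.7, 99.9, 421.8]
eef_rot: [3.135, 0.244, -3.033]
wrist_force: [0.1, -0.0, 0.0]
finger_gap: 93.7
finger_force: 0.0
```

arm_command([
  [1,-60,0,-20,0],
  [1,-120,0,-40,0],
])

```text
clock: 8.4
eef_pos: [801.4, 99.5, 428.9]
eef_rot: [3.135, 0.286, -3.034]
wrist_force: [-0.6, -0.5, 0.6]
finger_gap: 94.0
finger_force: 0.0
```

arm_command([
  [1,-60,0,-20,0],
  [1,-120,0,-40,0],
])

```text
clock: 8.65
eef_pos: [807.5, 99.0, 438.8]
eef_rot: [3.134, 0.328, -3.034]
wrist_force: [0.2, 0.4, 0.5]
finger_gap: 94.0
finger_force: 0.0
```

arm_command([
  [1,-60,0,-20,0],
  [1,-120,0,-40,0],
])

```text
clock: 8.9
eef_pos: [812.0, 98.3, 451.1]
eef_rot: [3.133, 0.37, -3.034]
wrist_force: [0.1, -0.6, -0.1]
finger_gap: 94.1
finger_force: 0.0
```

arm_command([
  [1,-60,0,-20,0],
  [1,-120,0,-40,0],
])

```text
clock: 9.15
eef_pos: [815.0, 97.7, 465.8]
eef_rot: [3.133, 0.412, -3.035]
wrist_force: [-0.6, -0.3, -0.3]
finger_gap: 94.2
finger_force: 0.0
```

The tilt is now 0.41 rad, which is enough. Before descending I locate the purple decoy from the first pictures by colour, because the gripper body will come down near it.

Run:
```python
from h import *
v=[]
for n,c in(("top",(283,234)),("scene",(191,190))):
    p=imaging.camera(n);im=cv2.imread(f"pics/{n}0.png")
    h=cv2.cvtColor(im,cv2.COLOR_BGR2HSV)
    m=((h[...,0]>125)&(h[...,0]<160)&(h[...,1]>90)).astype(np.uint8)
    r=np.zeros_like(m);r[c[1]-55:c[1]+55,c[0]-45:c[0]+45]=1;m*=r
    k,l,st,_=cv2.connectedComponentsWithStats(m);m=(l==1+st[1:,4].argmax()).astype(np.uint8)
    cs=cv2.findContours(m,cv2.RETR_EXTERNAL,cv2.CHAIN_APPROX_NONE)[0];cv2.drawContours(m,cs,-1,1,-1)
    v.append((p,m.astype(bool)));print(n,m.sum())
best=min((fit(v,CR,[383,-111,a]) for a in(.5,.9,-.7,-.4)),key=lambda r:r[1]);print(best)
q=best[0];print(world(box(-43,43,-82.5,82.5,0,0)[::2],q).round()[:,:2])
d=np.array([[c*43,s*82.5,0] for c in(-1,1) for s in(-1,1)]);print(world(d,q).round())
print(monitor.read_state()['clock'])
```

```text
top 1663
scene 2101
(array([ 381.21801892, -109.80841388,    0.80092951]), np.float64(0.08558494322922137))
[[ 411. -198.]
 [ 292.  -83.]
 [ 470. -136.]
 [ 352.  -22.]]
[[ 411. -198.    0.]
 [ 292.  -83.    0.]
 [ 470. -136.    0.]
 [ 352.  -22.    0.]]
9.25
```

```bash
cat >> h.py <<'E'
from scipy.spatial.transform import Rotation as R
def tool(target):
    s=monitor.read_state();M=R.from_euler('xyz',s['eef_rot']).as_matrix()
    return M.T@(np.array(target)-s['eef_pos'])
E
python3 - <<'E'
from h import *
for t in([447,70,300],[447,70,38]): print(tool(t).round(1))
E
```

```text
[404.2  11.7   4.6]
[508.8   9.6 244.8]
```

arm_command([
  [1,58,2,1,0],
  [1,116,4,1,0],
  [1,174,5,2,0],
  [1,232,7,3,0],
  [1,290,8,3,0],
  [1,348,10,4,0],
  [1,404,12,5,0],
  [1,404,12,5,0],
])

```text
clock: 10.25
eef_pos: [449.6, 70.6, 300.2]
eef_rot: [3.133, 0.41, -3.035]
wrist_force: [0.2, -0.7, 0.3]
finger_gap: 94.0
finger_force: 0.0
```

Run:
```python
from h import *
s=monitor.read_state();print(s['clock'],s['eef_pos'],s['eef_rot'],s['joints'].round(2))
for t in([447,70,120],[447,70,38]): print(tool(t).round(1))
p=imaging.camera("scene");cv2.imwrite("pics/s1.png",cv2.resize(p['img'][60:300,130:400,::-1],None,fx=2.5,fy=2.5))
```

```text
10.25 [449.59717261  70.56442494 300.18389869] [ 3.13272895  0.40973639 -3.03467873] [ 0.06 -0.2   1.92  0.03  1.01 -1.63]
[ 74.2  -1.7 164.2]
[106.9  -2.4 239.4]
```

View pics/s1.png

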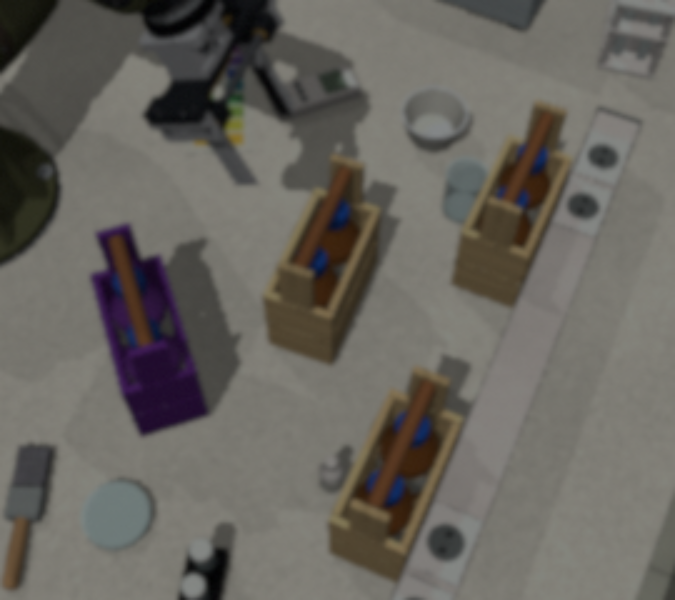

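The crop shows the tilted gripper high above the bench at about (240,110). The crate (320,260), the row crates and the decoy (150,330) have not moved. I descend 18 mm in front of the crate's front face.

arm_command([
  [1,18,0,40,0],
  [1,36,-1,80,0],
  [1,54,-1,120,0],
  [1,72,-2,160,0],
  [1,90,-2,200,0],
  [1,100,-2,222,0],
  [1,107,-2,239,0],
  [1,107,-2,239,0],
  [1,107,-2,239,0],
])

```text
clock: 11.42
eef_pos: [449.0, 70.5, 40.0]
eef_rot: [3.133, 0.41, -3.035]
wrist_force: [0.5, 0.3, -0.6]
finger_gap: 94.2
finger_force: 0.0
```

Run:
```python
from h import *
s=monitor.read_state();print(s['clock'],s['eef_pos'],s['eef_rot'])
T=imaging.camera("top");S=imaging.camera("scene");v=[]
for p,u in((T,(225,187)),(S,(259,164))):
    a=near(p,("crate",),u)
    if a: v.append((p,a[1]));print(fit([v[-1]],CR,[523,68,.1]))
for t in([464,72,38],[480,74,38]): print(tool(t).round(1))
cv2.imwrite("pics/w2.png",imaging.camera("wrist")['img'][:,:,::-1])
```

```text
11.425 [449.02688418  70.52377812  40.0262184 ] [ 3.13274734  0.41038047 -3.03467778]
(array([5.24767729e+02, 6.70903255e+01, 9.01189728e-02]), np.float64(0.0397591262716936))
(array([5.21316774e+02, 6.86927578e+01, 1.06115432e-01]), np.float64(0.03823499798630689))
[-13.   -0.2   7.9]
[-27.7   0.   14.3]
```

View pics/w2.png

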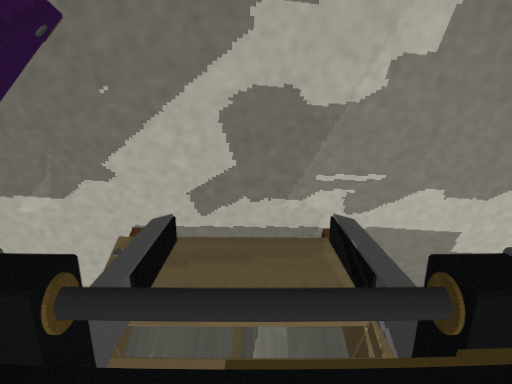

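The wrist view shows both fingers squarely in front of the crate's front board, which spans about columns 130–380, with nothing else in the way. I compute waypoints for the first part of the push.

Run:
```python
from h import *
for t in([459,71.5,38],[466,72.3,38],[500,70,38],[530,68.5,38]): print(t,tool(t).round(1))
```

```text
[459, 71.5, 38] [-8.5 -0.1  5.8]
[466, 72.3, 38] [-14.9  -0.1   8.6]
[500, 70, 38] [-45.7  -6.1  22. ]
[530, 68.5, 38] [-72.9 -10.9  33.8]
```

arm_command([
  [1,-4,0,3,0],
  [1,-9,0,6,0],
  [1,-12,0,7,0],
  [1,-15,0,9,0],
  [1,-20,-1,11,0],
  [1,-25,-2,13,0.2],
  [1,-30,-3,15,0.4],
  [1,-35,-4,17,0.6],
  [1,-40,-5,20,0.8],
  [1,-46,-6,22,1],
  [1,-46,-6,22,1],
])

```text
clock: 13.05
eef_pos: [499.1, 70.2, 36.4]
eef_rot: [3.125, 0.406, -3.054]
wrist_force: [-4.8, 0.7, -3.1]
finger_gap: 94.1
finger_force: 1.9
```

```bash
cat > look.py <<'E'
from h import *
import sys
s=monitor.read_state();print(s['clock'],s['eef_pos'].round(1),s['eef_rot'].round(3),s['wrist_force'].round(1),s['moment'].round(2))
x,y=float(sys.argv[1]),float(sys.argv[2])
for n in("top","scene"):
    p=imaging.camera(n);a=near(p,("crate","left_crate","right_crate"),proj(p,[[x,y,100]])[0])
    if a: q,f=fit([(p,a[1])],CR,[x,y,.07]);print(n,q.round(3),round(f,3))
E
python3 look.py 543 66
```

```text
13.05 [499.1  70.2  36.4] [ 3.125  0.406 -3.054] [-4.8  0.7 -3.1] [0.04 1.08 0.03]
top [5.62677e+02 6.66740e+01 8.60000e-02] 0.032
scene [5.58639e+02 6.46670e+01 1.31000e-01] 0.077
```

The crate slides flat: it has moved about 38 mm, with a low reaction force. I need about 145 mm more, with −9 mm in y and about −2.5° of yaw.

Run:
```python
from h import *
for t in([550,67,37],[600,63.5,38]): print(t,tool(t).round(1))
```

```text
[550, 67, 37] [-46.2  -7.9  19.7]
[600, 63.5, 38] [-92.  -16.1  38.2]
```

arm_command([
  [1,-5,-1,2,0.2],
  [1,-10,-2,4,0.4],
  [1,-15,-3,6,0.5],
  [1,-20,-4,9,0.7],
  [1,-25,-5,11,0.8],
  [1,-31,-5,13,1],
  [1,-36,-6,15,1.1],
  [1,-41,-7,17,1.3],
  [1,-46,-8,20,1.4],
  [1,-51,-9,22,1.6],
  [1,-56,-10,24,1.7],
  [1,-61,-11,26,1.8],
  [1,-66,-12,28,1.9],
  [1,-71,-13,30,2],
  [1,-76,-14,32,2],
  [1,-82,-15,34,2],
  [1,-87,-15,36,2],
  [1,-92,-16,38,2],
  [1,-92,-16,38,2],
])

```text
clock: 15.82
eef_pos: [600.2, 63.5, 38.3]
eef_rot: [3.11, 0.407, -3.092]
wrist_force: [-3.9, 0.6, -4.6]
finger_gap: 94.0
finger_force: 2.2
```

```bash
python3 look.py 660 58
python3 - <<'E'
from h import *
for t in([630,61,38],[648,60,38]): print(t,tool(t).round(1))
p=imaging.camera("top");cv2.imwrite("pics/t2.png",cv2.resize(p['img'][80:260,90:370,::-1],None,fx=2.8,fy=2.8,interpolation=cv2.INTER_CUBIC))
E
```

```text
15.825 [600.2  63.5  38.3] [ 3.11   0.407 -3.092] [-3.9  0.6 -4.6] [-0.02  1.26  0.04]
top [6.62851e+02 5.68300e+01 6.50000e-02] 0.036
scene [6.57378e+02 6.10230e+01 7.70000e-02] 0.182
[630, 61, 38] [-26.9  -4.4  12.3]
[648, 60, 38] [-43.4  -6.5  19.3]
```

View pics/t2.png

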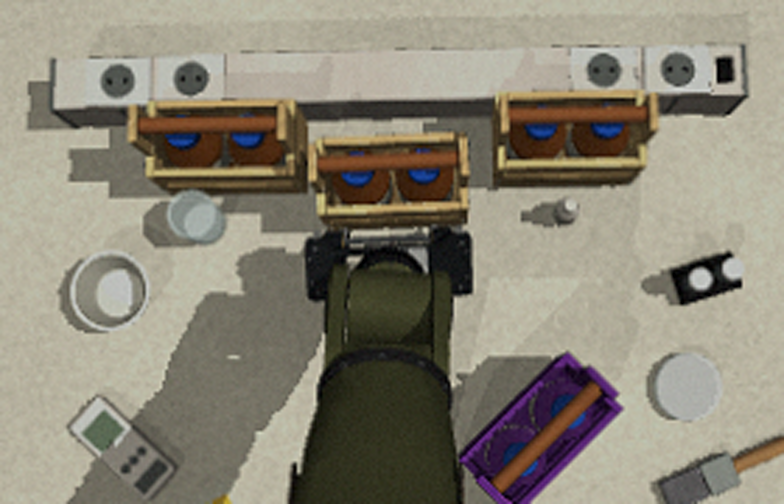

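The top crop shows the crate (391,180) entering the gap, with about 22 mm free on the left and 36 mm on the right, and nothing else disturbed. I continue with a slight shift right, then use small steps up to the rail.

arm_command([
  [1,-5,-1,2,0.2],
  [1,-10,-2,5,0.4],
  [1,-15,-3,7,0.6],
  [1,-20,-4,9,0.8],
  [1,-25,-5,11,1],
  [1,-30,-5,13,1.2],
  [1,-34,-6,15,1.3],
  [1,-37,-6,16,1.3],
  [1,-37,-6,16,1.3],
])

```text
clock: 17.4
eef_pos: [641.0, 60.2, 38.7]
eef_rot: [3.1, 0.407, -3.116]
wrist_force: [-5.8, -0.4, -1.6]
finger_gap: 93.3
finger_force: 3.1
```

```bash
python3 look.py 702 57
python3 - <<'E'
from h import *
for t in([650,60.5,38],[660,61,38]): print(t,tool(t).round(1))
E
```

```text
17.4 [641.   60.2  38.7] [ 3.1    0.407 -3.116] [-5.8 -0.4 -1.6] [-0.04  1.42 -0.01]
top [7.01938e+02 5.30310e+01 4.30000e-02] 0.078
[650, 60.5, 38] [-7.9 -0.   4.3]
[660, 61, 38] [-17.1   0.    8.3]
```

arm_command([
  [1,-1,0,0.5,0],
  [1,-2,0,1,0],
  [1,-3,0,1.5,0],
  [1,-4,0,2,0],
  [1,-4,0,2,0],
])

```text
clock: 18.42
eef_pos: [645.3, 60.3, 38.6]
eef_rot: [3.1, 0.407, -3.116]
wrist_force: [-8.4, -0.1, 1.4]
finger_gap: 93.6
finger_force: 4.6
```

arm_command([
  [1,-1,0,0.5,0],
  [1,-1.5,0,0.7,0],
  [1,-1.5,0,0.7,0],
])

```text
clock: 18.8
eef_pos: [646.9, 60.4, 38.6]
eef_rot: [3.1, 0.407, -3.116]
wrist_force: [-10.1, -0.8, 0.7]
finger_gap: 94.1
finger_force: 4.9
```

```bash
python3 look.py 707 57
```

```text
18.8 [646.9  60.4  38.6] [ 3.1    0.407 -3.116] [-10.1  -0.8   0.7] [-0.2   1.82 -0.06]
top [7.0646e+02 5.4124e+01 2.7000e-02] 0.052
scene [7.01753e+02 6.94600e+01 4.60000e-02] 0.328
```

arm_command([
  [1,-1,0,0.5,0],
  [1,-2,0,0.9,0],
  [1,-2,0,0.9,0],
])

```text
clock: 19.58
eef_pos: [649.0, 60.5, 38.5]
eef_rot: [3.1, 0.407, -3.116]
wrist_force: [-11.3, -0.6, 3.1]
finger_gap: 94.0
finger_force: 5.8
```

arm_command([
  [1,-1,0,0.5,0],
  [1,-1,0,0.5,0],
])

```text
clock: 19.82
eef_pos: [649.4, 60.5, 38.4]
eef_rot: [3.1, 0.405, -3.116]
wrist_force: [-21.6, -1.3, 9.8]
finger_gap: 93.8
finger_force: 10.5
```

arm_command([
  [1,-1,0,0.5,0],
  [1,-1,0,0.5,0],
])

```text
clock: 20.08
eef_pos: [649.7, 60.5, 38.3]
eef_rot: [3.1, 0.403, -3.116]
wrist_force: [-32.4, -2.0, 18.0]
finger_gap: 94.0
finger_force: 16.0
```

The force jump shows the crate has met the rail. I check squareness: the fingers' heading is 0.026, while the row is at about 0.044.

```bash
python3 look.py 709 57
python3 - <<'E'
from h import *
p=imaging.camera("top")
for n,u in(("left",(168,132)),("right",(295,129))):
    a=near(p,("crate","left_crate","right_crate"),u)
    if a: print(n,fit([(p,a[1])],CR,list(ground(p,u,100)[:2])+[.04]))
cv2.imwrite("pics/t3.png",cv2.resize(p['img'][85:185,120:340,::-1],None,fx=3.6,fy=3.6,interpolation=cv2.INTER_CUBIC))
E
```

```text
20.075 [649.7  60.5  38.3] [ 3.1    0.403 -3.116] [-32.4  -2.   18. ] [-0.59  4.29 -0.09]
top [7.11329e+02 5.45190e+01 4.50000e-02] 0.071
scene [7.01802e+02 7.78540e+01 6.30000e-02] 0.348
left (array([6.98439944e+02, 2.48085717e+02, 3.26328498e-02]), np.float64(0.048965169106511865))
right (array([ 7.16612105e+02, -1.39945473e+02,  6.77596474e-02]), np.float64(0.05021013754457463))
```

View pics/t3.png

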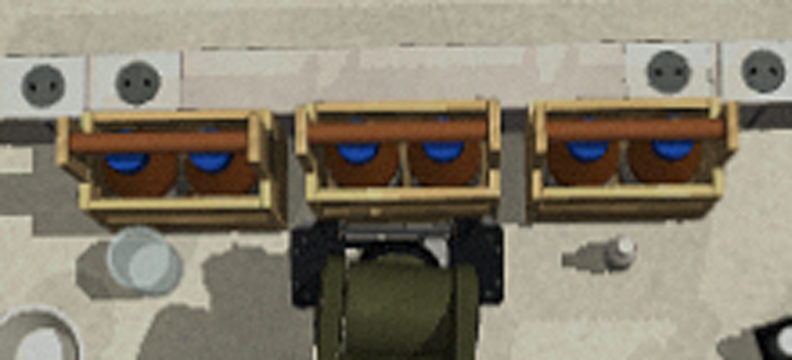

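The crate stands in line with its neighbours, with gaps on both sides. Moment z is about 0 under 32 N, so the load is even on both fingers. With the tilt counted, the finger line heads 0.042, matching the rail. I back off level, then go up.

Run:
```python
from h import *
for t in([640,60,39],[590,58,42],[560,57,120],[540,57,330]): print(t,tool(t).round(1))
```

```text
[640, 60, 39] [ 8.7 -0.1 -4.5]
[590, 58, 42] [ 53.5   0.1 -26.9]
[560, 57, 120] [  50.5    3.3 -110.3]
[540, 57, 330] [ -13.5   12.1 -311.1]
```

arm_command([
  [1,2,0,-1,0],
  [1,5,0,-3,0],
  [1,9,0,-5,0],
  [1,20,0,-10,0],
  [1,36,0,-18,0],
  [1,53,0,-27,0],
  [1,53,1,-60,0],
  [1,51,3,-110,0],
  [1,38,5,-160,0],
  [1,22,7,-210,0],
  [1,4,9,-260,0],
  [1,-13,12,-311,0],
  [1,-13,12,-311,0],
])

```text
clock: 22.45
eef_pos: [540.6, 57.0, 333.6]
eef_rot: [3.1, 0.416, -3.116]
wrist_force: [1.0, -0.1, -0.5]
finger_gap: 94.2
finger_force: 0.0
```

```bash
python3 look.py 708 56
python3 - <<'E'
from h import *
p=imaging.camera("scene");cv2.imwrite("pics/s4.png",cv2.resize(p['img'][60:300,170:420,::-1],None,fx=2.4,fy=2.4,interpolation=cv2.INTER_CUBIC))
E
```

```text
22.45 [540.6  57.  333.6] [ 3.1    0.416 -3.116] [ 1.  -0.1 -0.5] [ 0.01  0.21 -0.02]
top [7.08957e+02 5.32140e+01 4.40000e-02] 0.077
scene [7.05172e+02 6.19430e+01 4.30000e-02] 0.349
```

View pics/s4.png

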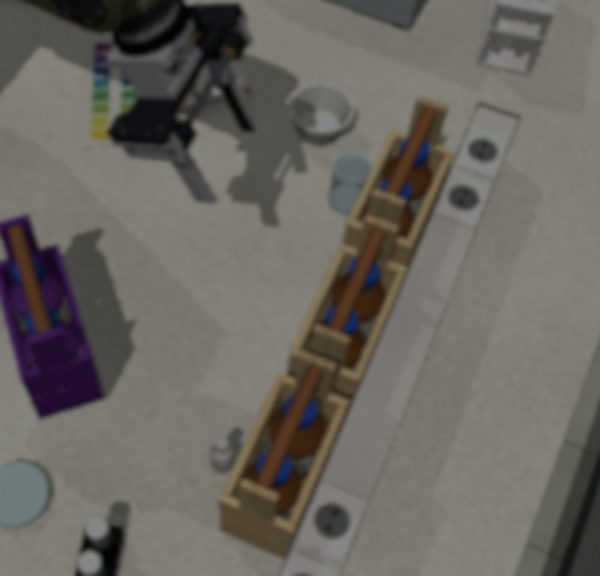

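The middle crate (350,310) stands flat against the rail, in line with its neighbours. Everything else is in place and the arm is clear.

```bash
python3 -c "
from cell import job
print(job.sign_off())"
```

```text
the job is handed in; nothing more can be done
None
```

The crate is back in the gap, standing flat against the socket rail, nothing else looks moved in the last pictures, and I handed the job in at about 22.5 s of the 56 s allowed (no verdict came back).

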